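# Stand a slumped chopping board back in its stand and flip up the keeper

### The job

The chopping board has slumped forward out of its stand and come down on the tin and the honey jar. Push it gently back up with the fingers until it stands in the groove and leans against the stand's wire back, then push the stand's wire keeper up and over until it rests against the front of the board, so that the board cannot slump again. Only push: do not lift the board out of the groove, and leave the tin, the jar and everything else standing where they are.

Things in the scene. Friction and masses are not known exactly. Their poses are not given: they have to be found in the camera images.
- stand: Board stand, does not slide: wooden foot 114 mm (x) by 220 mm (y). Origin on the worktop, z up, +x from its open front to its back. The groove for the board runs along y from x = -20 to +28 mm; floor 9 mm, front lip 20 mm above the worktop. Behind it a wooden ledge 48 mm high and a wire hoop (150 mm wide, 170 mm high) lean back 12 degrees and carry the board. Keeper hinge line along y at x = -40, z = 12 mm.
- keeper (a joint): Angle (rad) of the wire keeper, a U of 6 mm steel wire, 124 mm wide, 115 mm from hinge to crossbar: 0 lies flat forward, away from the groove; 1.57 stands upright; at about 2.1 it rests against the front of the stood-up board. It starts at 0.2 to 0.75, under the fallen board. Light hinge friction (0.06 N m): it stays where it is left.
- keeper_bar (a point): Middle of the keeper's crossbar (black plastic sleeve 11 mm thick, 90 mm long, along the stand's y, that turns freely on the wire). It travels on a circle of 115 mm radius round the hinge line.
- chopping_board: Wooden board 320 mm wide (its y, along the groove), 220 mm high (its x), 22 mm thick, 0.65 to 0.95 kg, loose. Origin: middle of its front (when fallen, lower) face; x runs down to its foot, z out of its back face. Starts foot in groove, sloping up towards the robot at 47 degrees, lying on the rims of tin and jar. The foot pivots in the groove; pushed some 6 degrees past upright, it falls on to the hoop.
- board_foot (a point): Middle of the board's lower narrow edge (half-way through its thickness), the edge that stays in the groove.
- board_head (a point): Middle of the board's upper narrow edge (half-way through its thickness), the edge to push up. At first it reaches about 80 mm (along the slope) beyond the rims of the tin and the jar, some 175 mm above the worktop, with free space under it between them.
- tin: Food tin, 76 mm across, 110 mm high, standing under the board's left part, 105 to 135 mm to the left of the stand's middle. Origin at the centre of its base.
- honey_jar: Glass honey jar with a metal lid, 64 mm across, 109 mm high, standing under the board's right part, 105 to 122 mm to the right of the stand's middle. Origin at the centre of its base.
- mug: Spotted white mug, 82 mm across, 91 mm high, bystander to the left. Origin at the centre of its base with the handle counted in.
- egg_timer: Round kitchen timer, 62 mm across, 51 mm high, bystander to the left. Origin at the centre of its base.
- spice_jar: Spice jar with a green lid, 46 mm across, 106 mm high, bystander to the left. Origin at the centre of its base.
- peanut_jar: Wide jar with a green lid, 76 mm across, 91 mm high, bystander to the left. Origin at the centre of its base.
There are look-alikes about, which are no part of the job. Leave any blue look-alike of the honey_jar alone.

How it is judged:
On the way, in this order (a step that is already met when the one before it is completed fails the run):
1. the board stands in the groove and leans against the wire back (angle between chopping_board's own z axis and vertical between 1.68 and 1.92 rad and x of board_foot in the frame of stand between -0.012 and 0.03 m and z of board_foot in the frame of stand below 0.018 m and y of board_foot in the frame of stand between -0.05 and 0.05 m and angle between the y axis of chopping_board and the y axis of stand, either way round below 0.12 rad), for 0.2 s.
2. the keeper is flipped up against the front of the board (value of joint keeper above 1.98 rad), for 0.2 s.
At the end, for the whole second after the job is handed in: The board stands with its foot in the groove, within 50 mm of the stand's middle and square to it, leaning back 6 to 20 degrees against the hoop, at rest; the keeper rests against its front (angle over 1.98 rad); the tin and the jar stand upright (all of step 1 and value of joint keeper above 1.98 rad and linear speed of chopping_board below 0.02 m/s and angle between each of tin, honey_jar's own z axis and vertical below 0.1 rad); the robot touches nothing.
It fails at once if the fingers press on the board with over 40 N (it is to be pushed gently, not forced against the wire back) (contact force between the fingers and chopping_board above 40 N).
It fails at once if the board is lifted out of the groove (its foot more than 45 mm above the worktop) (height (world z) of board_foot above 0.045 m).
It fails at once if the tin or the jar is tipped, lifted or pushed more than 25 mm away (angle between any of tin, honey_jar's own z axis and vertical above 0.35 rad or distance of any of tin, honey_jar from where it was at the start of the episode above 0.025 m or height (world z) of any of tin, honey_jar above 0.02 m).
It fails at once if another thing on the worktop is moved more than 30 mm (distance of any of mug, egg_timer, spice_jar, peanut_jar from where it was at the start of the episode above 0.03 m).
It also fails if it takes over 56 s, if anything falls off the work surface, if the arm or the gripper's body presses on something with over 40 N, if the wrist force passes 120 N, or if a joint passes its speed limit or range.

### The arm

A 6-joint arm with a two-finger parallel gripper is mounted at the origin on a cart in front of the work surface, level with it; the furniture and walls round the work are solid. World frame = base frame: x ahead of the robot, y to its left, z up, the work surface at z = 0. Lengths are in m, angles in rad, forces in N, time in s.
With the tool pointing down it reaches from about 0.3 to 0.75 m from the base axis. Payload 8.5 kg.
Tool frame: the origin (TCP) lies midway between the tips of the shut fingers; the grasp point (between the pads) lies 19 mm behind it (r.grip_point_offset is the distance from the TCP to the grasp point, in m); z points along the fingers, y is the line along which they close (so a half turn about z gives the same grasp; the last joint's range is limited). The gripper opens to 85 mm and grips with 20 to 120 N. Pads are 22 mm wide; open, the fingers measure 114 mm over their backs; the gripper's body (76 mm by 85 mm) begins 54 mm behind the grasp point. The pads swing forward as they close: fully open they stand 13 mm farther back than shut.
Start: joints at [-1.378, 0.381, 1.297, -0, 1.464, -0.215], TCP at [0.218, -0.505, 0.231] pointing down, gripper open.
Joint ranges: [-3.11, 3.11], [-0.89, 2.33], [0.22, 2.48], [-1.42, 4.56], [0.17, 2.85], [-2.88, 2.88]. Speed limits (rad/s): [2.39, 2.39, 3.14, 3.14, 3.14, 3.14].

### API

Orientations are given as a 3x3 rotation matrix whose columns are the frame's x, y, z axes.
In Python, from cell import telemetry, imaging, ticket, finder, r gives the robot as it stands. The module is installed in compiled form; this text tells all that it offers.
- The arm moves only by the shell command python3 -m inch 'ROWS' [FORCE]. ROWS is JSON, a list of rows, each an object of numbers: "dx", "dy", "dz": the shift along the tool's x, y, z in m; "spin": the turn about the tool's z in rad; "fingers": the finger opening in m, from 0 to 0.0854. In form: [{"dx": .., "dy": .., "dz": .., "spin": .., "fingers": ..}, ...]. A call has 1 to 10 rows; each row shifts and turns the commanded pose from where the row before left it, along the tool's axes as they then stand; what a row does not reach is not made up. A row lasts 1/10 s, in which the tool goes at most 50 mm and 8.59 degrees, less where a joint would pass 70% of its speed; a pose out of reach is approached as far as the arm can. A call is refused whole if a number of a shift passes 0.05 or a number of a turn 0.15, either way. A call with a gripper value outside its range is refused whole. The fingers move at their own pace and stop on an object; FORCE is the grip in N (left out, the last holds). Time passes only in rows, so rows that do not move let the fingers close. It gives the time, the measured TCP pose, the force, the opening and the grip force at its end, in the units of the state.
- telemetry.state(): the state, without advancing time (a new reading comes with each control period).
- imaging.snapshot(name): name is "scene" or "top" or "wrist"; returns a dict with "image" (480x640x3 uint8, blue, green, red), "K" (3x3 intrinsics, pixels), "R" (3x3) and "t" (3): a world point X has camera coordinates R X + t; the wrist camera has in their place "tool_from_camera" (4x4, takes a point from camera to tool coordinates, whose origin is the TCP and whose axes are the flange's). Camera axes: x right, y down, z forward; pixel columns grow to the right and rows downward; lengths in m; the calibration is good to about 2 mm. A picture is of the moment at which its call begins: read the wrist's pose just before it. There is no depth.
- ticket.close_job(): hands the job in; it is judged then, once.
Trained networks look in a picture, given as the dict that the camera call returned (one of the last four; its "shot" number tells which), for a name from the list of things; names that differ only in an ending like _2 or _b are one class to them, and where a whole thing is asked for, a point or a joint stands for the part that bears it (a point fixed in the world has none). Each returns a list of dicts, best first, with "p" (0 to 1); they miss things now and then, are a little off and sometimes report something else, mostly with a low value. They report only what shows in the picture. A call takes as long as a camera call. They do not tell look-alikes from the thing itself.
- finder.spot_in(target, picture): "location" ([column, row] in pixels, amid what is visible of it).
- finder.trace(target, picture): "region" (480x640 bool, what is visible of it) and "location" ([column, row] in pixels, amid what is visible of it).
The state is a dict: "time_s": time; "joint_pos": joint angles; "joint_vel": joint speeds; "joint_torque": joint torques, N m; "eef_pos": TCP position; "tool_rot": TCP orientation; "wrist_force": force on the tool from outside, world axes, zero at the start; "moment": the same for the moment, N m; "width": opening from 0.0 (shut) to 1.0 (fully open); "grip_force": force on a finger pad.
Only numpy, scipy, OpenCV 4.12 (cv2) and the standard library are available. Lean on these libraries where they do the work, as an engineer would, in place of code of your own. Each camera call takes 0.05 s, during which the arm holds its last target. There are 200 camera calls.

## Working session

There is one attempt and no reset: what is moved stays moved. The work goes in short steps, Python scripts to look and compute and a shell command to move; the robot and the scene stay as the last step left them, time stands still between calls to the robot, and variables do not carry over. Pictures are saved under pics/ and viewed, at most 10 in all, crops included, and the job is handed in when it is done.

```bash
mkdir -p pics
cat > h.py <<'E'
from cell import telemetry, imaging, ticket, finder, r
import numpy as np, cv2
def ray(p,u):
    d=np.linalg.inv(p["K"])@np.array([u[0],u[1],1.]); return -p["R"].T@p["t"], p["R"].T@d
def onz(p,u,z):
    c,d=ray(p,u); return c+d*(z-c[2])/d[2]
def tri(ps,us):
    A=np.zeros((3,3));b=np.zeros(3)
    for p,u in zip(ps,us):
        c,d=ray(p,u);d/=np.linalg.norm(d);P=np.eye(3)-np.outer(d,d);A+=P;b+=P@c
    return np.linalg.solve(A,b)
def proj(p,X):
    x=p["K"]@(p["R"]@np.array(X)+p["t"]); return x[:2]/x[2]
E
cat > a.py <<'E'
from h import *
np.set_printoptions(precision=3,suppress=True)
ps={n:imaging.snapshot(n) for n in("scene","top")}
for n,p in ps.items():
    cv2.imwrite(f"pics/{n}0.png",p["image"]); print(n,"cam",-p["R"].T@p["t"],p["R"][2])
    for t in "stand keeper keeper_bar chopping_board board_head board_foot tin honey_jar mug egg_timer spice_jar peanut_jar".split():
        print(t,[(np.round(d["location"]),round(d["p"],2)) for d in finder.spot_in(t,p)[:3]])
s=telemetry.state();print(s["eef_pos"],s["tool_rot"],s["wrist_force"],s["width"])
E
python3 a.py
```

```text
scene cam [-0.485 -0.074  0.863] [ 0.782 -0.035 -0.622]
stand [(array([397., 243.]), 0.59)]
keeper [(array([391., 251.]), 0.6)]
keeper_bar [(array([391., 251.]), 0.72)]
chopping_board [(array([402., 233.]), 0.81), (array([435., 265.]), 0.61), (array([391., 251.]), 0.32)]
board_head [(array([397., 232.]), 0.92)]
board_foot [(array([396., 232.]), 0.63)]
tin [(array([344., 251.]), 0.91)]
honey_jar [(array([436., 264.]), 0.9), (array([477., 295.]), 0.65)]
mug [(array([236., 230.]), 0.62)]
egg_timer [(array([206., 240.]), 0.84)]
spice_jar [(array([284., 274.]), 0.44)]
peanut_jar []
top cam [ 0.339 -0.108  1.257] [ 0.086 -0.027 -0.996]
stand [(array([225., 189.]), 0.15)]
keeper []
keeper_bar []
chopping_board [(array([407., 226.]), 0.73)]
board_head []
board_foot [(array([408., 227.]), 0.96), (array([437., 270.]), 0.28)]
tin [(array([335., 246.]), 0.58)]
honey_jar [(array([468., 308.]), 0.67), (array([433., 269.]), 0.57)]
mug [(array([227., 190.]), 0.65)]
egg_timer []
spice_jar [(array([268., 253.]), 0.91), (array([404., 227.]), 0.25)]
peanut_jar [(array([278., 163.]), 0.62)]
[ 0.218 -0.505  0.231] [[ 0.918  0.397 -0.   ]
 [ 0.397 -0.918  0.   ]
 [-0.    -0.    -1.   ]] [ 0.245  0.007 -0.283] 1.0012973554382048
```

Run:
```python
import cv2,numpy as np
a=cv2.imread("pics/scene0.png")[160:340,180:520];b=cv2.imread("pics/top0.png")[130:350,180:540]
a=cv2.resize(a,None,fx=2.3,fy=2.3,interpolation=cv2.INTER_CUBIC);b=cv2.resize(b,None,fx=2.2,fy=2.2,interpolation=cv2.INTER_CUBIC)
cv2.imwrite("pics/a.png",a);cv2.imwrite("pics/b.png",b)
```

```text
(no output)
```

View pics/a.png

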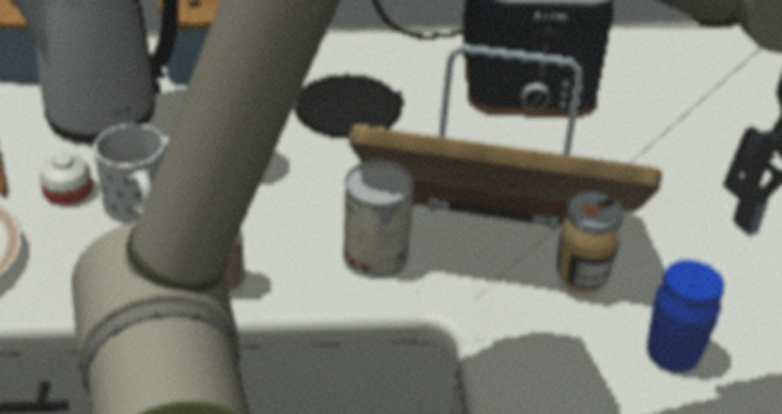

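View pics/b.png

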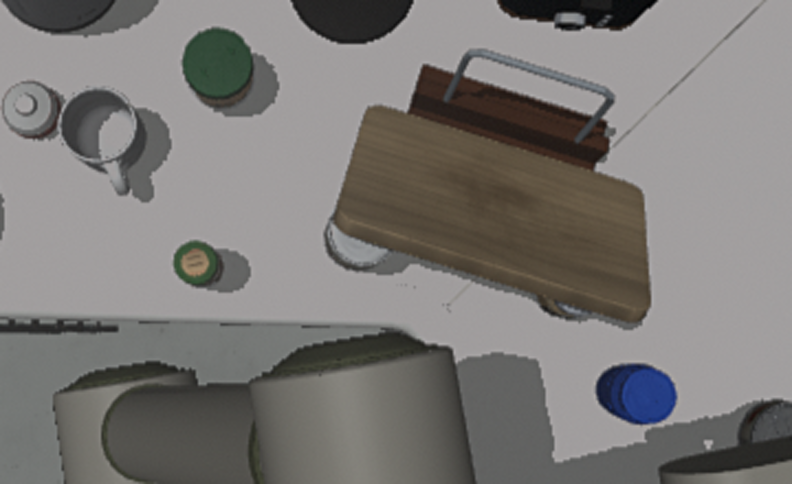

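The scene picture shows two honey-jar candidates. The amber jar at (436,264) stands under the board's right part, so it fits. The blue one at (477,295) is the look-alike and stays untouched. The crop already enlarges both. Next I work out the stand and board geometry.

Run:
```python
from h import *
np.set_printoptions(precision=3,suppress=True)
s=imaging.snapshot("scene");t=imaging.snapshot("top")
S=lambda x,y:(x/2.3+180,y/2.3+160);T=lambda x,y:(x/2.2+180,y/2.2+130)
P={}
for n,a,b in[("headL",(353,130),(337,218)),("headR",(660,175),(649,308)),("hoopL",(450,52),(470,52)),("hoopR",(580,64),(612,95))]:
    P[n]=X=tri([s,t],[S(*a),T(*b)]);print(n,X,proj(s,X)-S(*a),proj(t,X)-T(*b))
d=P["headL"]-P["headR"];e=P["hoopL"]-P["hoopR"]
print("yaw head",np.arctan2(-d[0],d[1]),"hoop",np.arctan2(-e[0],e[1]),np.linalg.norm(d),np.linalg.norm(e))
print("footL,R top edge z~.03",onz(t,T(372,106),.03),onz(t,T(645,188),.03))
print("keeper ends (scene) z .06",onz(s,S(437,205),.06),onz(s,S(553,218),.06))
print("tin rim top view", onz(s,(344+2,160+180/2.3),.11),"jar lid",onz(s,S(594,207),.109))
```

```text
headL [ 0.444 -0.149  0.177] [-0.036  0.   ] [0.041 0.003]
headR [ 0.366 -0.452  0.171] [ 0.477 -0.065] [-0.509 -0.099]
hoopL [ 0.615 -0.275  0.162] [ 0.486 -0.036] [-0.599 -0.059]
hoopR [ 0.575 -0.418  0.168] [-0.19   0.025] [0.231 0.031]
yaw head -0.25053418918538606 hoop -0.27375895264909533 0.31325495644605306 0.1477090435898154
footL,R top edge z~.03 [ 0.583 -0.19   0.03 ] [ 0.502 -0.493  0.03 ]
keeper ends (scene) z .06 [ 0.458 -0.247  0.06 ] [ 0.431 -0.372  0.06 ]
tin rim top view [ 0.443 -0.181  0.11 ] jar lid [ 0.391 -0.4    0.109]
```

```bash
python3 -m inch '[{"spin":0.134},{"spin":0.134},{"spin":0.134},{"spin":0.134},{"spin":0.134},{}]'; python3 -m inch '[{"dy":-0.03},{"dy":-0.03},{"dy":-0.03},{"dy":-0.03},{"dy":-0.03,"dx":0.01},{"dy":-0.03,"dx":0.02},{"dy":-0.03,"dx":0.02},{"dy":-0.03,"dx":0.01},{"dy":-0.01},{}]'
```

```text
schema error: expected keys dx, dy, dz, spin, fingers
schema error: expected keys dx, dy, dz, spin, fingers
```

```bash
python3 -m inch '[{"dx":0,"dy":0,"dz":0,"spin":0.134,"fingers":0.085},{"dx":0,"dy":0,"dz":0,"spin":0.134,"fingers":0.085},{"dx":0,"dy":0,"dz":0,"spin":0.134,"fingers":0.085},{"dx":0,"dy":0,"dz":0,"spin":0.134,"fingers":0.085},{"dx":0,"dy":0,"dz":0,"spin":0.134,"fingers":0.085},{"dx":0,"dy":0,"dz":0,"spin":0,"fingers":0.085}]'
```

```text
time_s: 2.0
eef_pos: [0.2181, -0.5049, 0.2313]
tool_rot: [[0.966, -0.26, -0.0], [-0.26, -0.966, 0.0], [-0.0, -0.0, -1.0]]
wrist_force: [0.4, 0.2, -0.7]
width: 0.995
grip_force: 0.0
```

```bash
python3 -m inch '[{"dx":0,"dy":-0.03,"dz":0,"spin":0,"fingers":0.085},{"dx":0,"dy":-0.03,"dz":0,"spin":0,"fingers":0.085},{"dx":0,"dy":-0.03,"dz":0,"spin":0,"fingers":0.085},{"dx":0.01,"dy":-0.03,"dz":0,"spin":0,"fingers":0.085},{"dx":0.01,"dy":-0.03,"dz":0,"spin":0,"fingers":0.085},{"dx":0.01,"dy":-0.03,"dz":0,"spin":0,"fingers":0.085},{"dx":0.02,"dy":-0.03,"dz":0,"spin":0,"fingers":0.085},{"dx":0.01,"dy":-0.03,"dz":0,"spin":0,"fingers":0.085},{"dx":0,"dy":-0.01,"dz":0,"spin":0,"fingers":0.085},{"dx":0,"dy":0,"dz":0,"spin":0,"fingers":0.085}]'
```

```text
time_s: 3.0
eef_pos: [0.341, -0.2782, 0.2315]
tool_rot: [[0.967, -0.255, -0.0], [-0.255, -0.967, -0.0], [0.0, 0.0, -1.0]]
wrist_force: [0.4, 0.1, 0.5]
width: 0.998
grip_force: 0.0
```

```bash
python3 -m inch '[{"dx":0,"dy":0,"dz":0.02,"spin":0,"fingers":0.085},{"dx":0,"dy":0,"dz":0.02,"spin":0,"fingers":0.085},{"dx":0,"dy":0,"dz":0.02,"spin":0,"fingers":0.085},{"dx":0,"dy":0,"dz":0.02,"spin":0,"fingers":0.085},{"dx":0,"dy":0,"dz":0.02,"spin":0,"fingers":0.085},{"dx":0,"dy":0,"dz":0.006,"spin":0,"fingers":0.085},{"dx":0,"dy":0,"dz":0,"spin":0,"fingers":0.085}]'
python3 - <<'E'
from h import *
a=imaging.snapshot("scene")["image"][160:340,300:520];w=imaging.snapshot("wrist")["image"]
a=cv2.resize(a,None,fx=1.8,fy=1.8,interpolation=cv2.INTER_CUBIC);w=cv2.resize(w,(400,300))
c=np.zeros((330,800,3),np.uint8);c[:324,:396]=a;c[:300,400:]=w;cv2.imwrite("pics/c.png",c)
E
```

```text
time_s: 3.7
eef_pos: [0.3403, -0.2796, 0.125]
tool_rot: [[0.966, -0.259, -0.001], [-0.259, -0.966, 0.001], [-0.001, -0.001, -1.0]]
wrist_force: [-0.3, -0.3, -0.7]
width: 0.998
grip_force: 0.0
```

View pics/c.png

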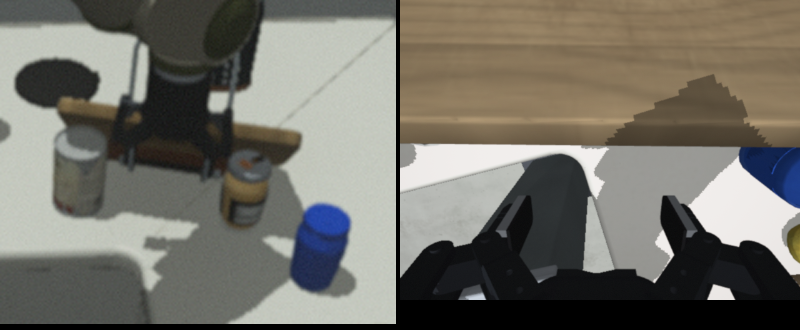

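The gripper is centred just in front of the board's head edge (wrist picture row ~145) and square to it. The fingers hang clear of the tin and the jar. I advance to contact.

```bash
python3 -m inch '[{"dx":0.01,"dy":0,"dz":0,"spin":0,"fingers":0.085},{"dx":0.01,"dy":0,"dz":0,"spin":0,"fingers":0.085},{"dx":0.01,"dy":0,"dz":0,"spin":0,"fingers":0.085},{"dx":0.005,"dy":0,"dz":0,"spin":0,"fingers":0.085},{"dx":0.005,"dy":0,"dz":0,"spin":0,"fingers":0.085},{"dx":0.005,"dy":0,"dz":0,"spin":0,"fingers":0.085},{"dx":0.005,"dy":0,"dz":-0.002,"spin":0,"fingers":0.085}]'
```

```text
time_s: 4.5
eef_pos: [0.3889, -0.2916, 0.1271]
tool_rot: [[0.966, -0.259, -0.002], [-0.259, -0.966, 0.001], [-0.002, -0.001, -1.0]]
wrist_force: [-5.0, 0.6, 2.6]
width: 0.993
grip_force: 2.6
```

```bash
python3 -m inch '[{"dx":0.007,"dy":0,"dz":-0.005,"spin":0,"fingers":0.085},{"dx":0.007,"dy":0,"dz":-0.005,"spin":0,"fingers":0.085},{"dx":0.007,"dy":0,"dz":-0.005,"spin":0,"fingers":0.085},{"dx":0.007,"dy":0,"dz":-0.004,"spin":0,"fingers":0.085},{"dx":0.007,"dy":0,"dz":-0.004,"spin":0,"fingers":0.085},{"dx":0.007,"dy":0,"dz":-0.004,"spin":0,"fingers":0.085}]'
python3 - <<'E'
from h import *
a=imaging.snapshot("scene")["image"][140:340,300:520];w=imaging.snapshot("wrist")["image"]
a=cv2.resize(a,None,fx=1.8,fy=1.8,interpolation=cv2.INTER_CUBIC);w=cv2.resize(w,(400,300))
c=np.zeros((360,800,3),np.uint8);c[:360,:396]=a;c[:300,400:]=w;cv2.imwrite("pics/d.png",c)
E
```

```text
time_s: 5.1
eef_pos: [0.4301, -0.3027, 0.1546]
tool_rot: [[0.966, -0.259, -0.0], [-0.259, -0.966, 0.0], [-0.0, -0.0, -1.0]]
wrist_force: [-3.7, 2.9, 3.4]
width: 0.992
grip_force: 2.0
```

View pics/d.png

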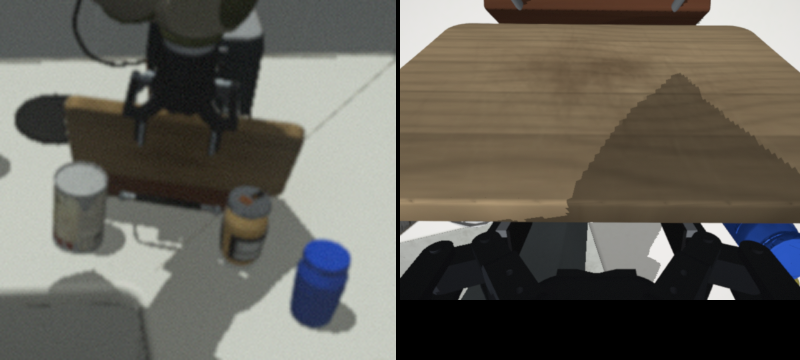

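The board is rising squarely and stays centred on the stand (wrist picture, stand centre at column ~598). The tin and the jar have not moved. I keep pushing.

```bash
python3 -m inch '[{"dx":0.007,"dy":0,"dz":-0.003,"spin":0,"fingers":0.085},{"dx":0.007,"dy":0,"dz":-0.003,"spin":0,"fingers":0.085},{"dx":0.007,"dy":0,"dz":-0.003,"spin":0,"fingers":0.085},{"dx":0.007,"dy":0,"dz":-0.003,"spin":0,"fingers":0.085},{"dx":0.007,"dy":0,"dz":-0.002,"spin":0,"fingers":0.085},{"dx":0.007,"dy":0,"dz":-0.002,"spin":0,"fingers":0.085}]'
python3 -m inch '[{"dx":0.007,"dy":0,"dz":-0.002,"spin":0,"fingers":0.085},{"dx":0.007,"dy":0,"dz":-0.001,"spin":0,"fingers":0.085},{"dx":0.007,"dy":0,"dz":-0.001,"spin":0,"fingers":0.085},{"dx":0.006,"dy":0,"dz":-0.001,"spin":0,"fingers":0.085},{"dx":0.006,"dy":0,"dz":0,"spin":0,"fingers":0.085},{"dx":0.005,"dy":0,"dz":0,"spin":0,"fingers":0.085}]'
```

```text
time_s: 5.8
eef_pos: [0.471, -0.3139, 0.1704]
tool_rot: [[0.966, -0.259, 0.0], [-0.259, -0.966, -0.0], [0.0, 0.0, -1.0]]
wrist_force: [-1.5, 0.4, 0.4]
width: 0.992
grip_force: 0.7
time_s: 6.4
eef_pos: [0.5076, -0.3239, 0.1756]
tool_rot: [[0.966, -0.259, 0.001], [-0.259, -0.966, -0.001], [0.001, 0.001, -1.0]]
wrist_force: [0.2, 0.9, 4.0]
width: 0.996
grip_force: 0.1
```

```bash
python3 -m inch '[{"dx":0.004,"dy":0,"dz":0,"spin":0,"fingers":0.085},{"dx":0.004,"dy":0,"dz":0,"spin":0,"fingers":0.085},{"dx":0.004,"dy":0,"dz":0,"spin":0,"fingers":0.085},{"dx":0.004,"dy":0,"dz":0,"spin":0,"fingers":0.085},{"dx":0,"dy":0,"dz":0,"spin":0,"fingers":0.085}]'
python3 - <<'E'
from h import *
a=imaging.snapshot("scene")["image"][140:340,300:520];w=imaging.snapshot("wrist")["image"]
a=cv2.resize(a,None,fx=1.8,fy=1.8,interpolation=cv2.INTER_CUBIC);w=cv2.resize(w,(400,300))
c=np.zeros((360,800,3),np.uint8);c[:360,:396]=a;c[:300,400:]=w;cv2.imwrite("pics/e.png",c)
E
```

```text
time_s: 6.9
eef_pos: [0.5234, -0.3283, 0.1765]
tool_rot: [[0.966, -0.259, 0.002], [-0.259, -0.966, -0.002], [0.003, 0.002, -1.0]]
wrist_force: [-0.3, -0.6, 6.5]
width: 0.994
grip_force: 0.0
```

View pics/e.png

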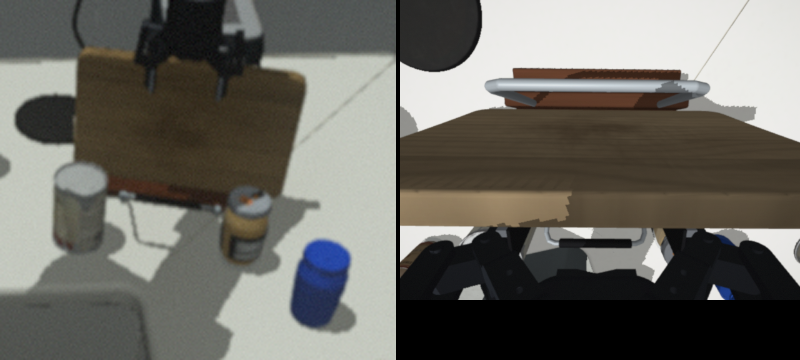

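```bash
python3 -m inch '[{"dx":0.003,"dy":0,"dz":-0.005,"spin":0,"fingers":0.085},{"dx":0.004,"dy":0,"dz":-0.005,"spin":0,"fingers":0.085},{"dx":0.004,"dy":0,"dz":0,"spin":0,"fingers":0.085},{"dx":0.004,"dy":0,"dz":0,"spin":0,"fingers":0.085},{"dx":0,"dy":0,"dz":0,"spin":0,"fingers":0.085}]'
python3 -m inch '[{"dx":0.004,"dy":0,"dz":0,"spin":0,"fingers":0.085},{"dx":0.004,"dy":0,"dz":0,"spin":0,"fingers":0.085},{"dx":0.004,"dy":0,"dz":0,"spin":0,"fingers":0.085},{"dx":0,"dy":0,"dz":0,"spin":0,"fingers":0.085}]'
python3 - <<'E'
from h import *
a=imaging.snapshot("scene")["image"][140:340,300:520];w=imaging.snapshot("wrist")["image"]
a=cv2.resize(a,None,fx=1.8,fy=1.8,interpolation=cv2.INTER_CUBIC);w=cv2.resize(w,(400,300))
c=np.zeros((360,800,3),np.uint8);c[:360,:396]=a;c[:300,400:]=w;cv2.imwrite("pics/f.png",c)
E
```

```text
time_s: 7.5
eef_pos: [0.5374, -0.3316, 0.1849]
tool_rot: [[0.966, -0.259, -0.0], [-0.259, -0.966, 0.0], [-0.0, -0.0, -1.0]]
wrist_force: [-0.3, 0.3, -0.6]
width: 0.995
grip_force: 0.0
time_s: 7.9
eef_pos: [0.549, -0.3348, 0.1852]
tool_rot: [[0.966, -0.259, 0.0], [-0.259, -0.966, -0.0], [0.0, 0.0, -1.0]]
wrist_force: [-0.6, 0.0, -0.5]
width: 0.996
grip_force: 0.0
```

View pics/f.png

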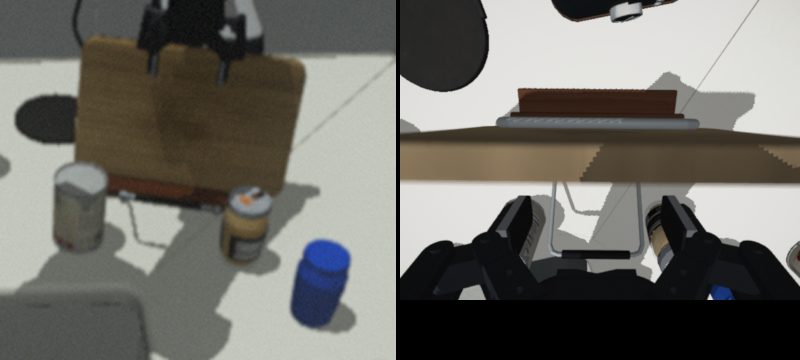

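The board has fallen back and leans on the hoop (wrist picture: head edge at row ~160, against the hoop). The fingers touch nothing. The keeper lies free in front, with its sleeve at wrist crop (595,254). I locate it.

Run:
```python
from h import *
from scipy.optimize import brentq
np.set_printoptions(precision=3,suppress=True)
st=telemetry.state();p=imaging.snapshot("wrist");M=np.array(p["tool_from_camera"])
R=np.array(st["tool_rot"]);X=np.array([.966,-.259,0]);Y=np.array([.259,.966,0]);O=np.array([.532,-.33,0])
for u in [(250,406),(312,408),(384,406)]:
    d=np.linalg.inv(p["K"])@np.array([*u,1.]);D=R@(M[:3,:3]@d);C=R@M[:3,3]+np.array(st["eef_pos"])
    xz=lambda z:(C+D*(z-C[2])/D[2]-O)
    f=lambda z:np.hypot(xz(z)@X+.04,z-.012)-.115
    zs=np.linspace(.01,.125,40);v=[f(z) for z in zs]
    print(u,[(z:=brentq(f,a,b),xz(z)@X,xz(z)@Y) for a,b,fa,fb in zip(zs,zs[1:],v,v[1:]) if fa*fb<0])
b=finder.spot_in("keeper_bar",p);print([(x["location"],x["p"]) for x in b])
s=imaging.snapshot("scene")
for th in(.3,.5,.6,.7,.75,.8): print(th,proj(s,O+X*(-.04-.115*np.cos(th))+np.array([0,0,.012+.115*np.sin(th)])))
print([(x["location"],x["p"]) for x in finder.spot_in("keeper_bar",s)])
for n in("tin","honey_jar"):print(n,[(x["location"],x["p"]) for x in finder.spot_in(n,s)])
```

```text
(250, 406) [(0.08071697922978753, np.float64(-0.13221158693750448), np.float64(0.053885703198363014)), (0.09954055755487352, np.float64(-0.11457647606967043), np.float64(0.04975116614784258))]
(312, 408) []
(384, 406) [(0.08028299987093197, np.float64(-0.1325334097968181), np.float64(-0.06075067437772487)), (0.09986302450390001, np.float64(-0.11419628646375836), np.float64(-0.05601704311169402))]
[([311.4, 398.1], 0.95), ([414.6, 376.1], 0.65), ([211.5, 372.2], 0.46)]
0.3 [391.04  271.451]
0.5 [392.253 262.735]
0.6 [392.896 258.176]
0.7 [393.555 253.56 ]
0.75 [393.887 251.249]
0.8 [394.219 248.946]
[]
tin [([345.2, 252.9], 0.86), ([241.9, 240.1], 0.16)]
honey_jar [([476.9, 296.4], 0.76), ([404.2, 201.8], 0.31)]
```

```bash
python3 -m inch '[{"dx":-0.01,"dy":0,"dz":0,"spin":0,"fingers":0.085},{"dx":-0.02,"dy":0,"dz":0,"spin":0,"fingers":0.085},{"dx":-0.02,"dy":0,"dz":0,"spin":0,"fingers":0.04},{"dx":-0.02,"dy":0,"dz":0,"spin":0,"fingers":0.04},{"dx":-0.02,"dy":0,"dz":0,"spin":0,"fingers":0.04},{"dx":-0.02,"dy":0,"dz":0,"spin":0,"fingers":0.04},{"dx":-0.02,"dy":0,"dz":0,"spin":0,"fingers":0.04},{"dx":-0.02,"dy":0,"dz":0,"spin":0,"fingers":0.04},{"dx":-0.02,"dy":0,"dz":0,"spin":0,"fingers":0.04},{"dx":-0.02,"dy":0,"dz":0,"spin":0,"fingers":0.04}]'
python3 -m inch '[{"dx":0,"dy":0.002,"dz":0.01,"spin":0,"fingers":0.04},{"dx":0,"dy":0,"dz":0.02,"spin":0,"fingers":0.04},{"dx":0,"dy":0,"dz":0.02,"spin":0,"fingers":0.04},{"dx":0,"dy":0,"dz":0.02,"spin":0,"fingers":0.04},{"dx":0,"dy":0,"dz":0.02,"spin":0,"fingers":0.04},{"dx":0,"dy":0,"dz":0.02,"spin":0,"fingers":0.04},{"dx":0,"dy":0,"dz":0.02,"spin":0,"fingers":0.04},{"dx":0,"dy":0,"dz":0,"spin":0,"fingers":0.04},{"dx":0,"dy":0,"dz":0,"spin":0,"fingers":0.04}]'
python3 - <<'E'
from h import *
a=imaging.snapshot("scene")["image"][140:340,300:520];w=imaging.snapshot("wrist")["image"]
a=cv2.resize(a,None,fx=1.8,fy=1.8,interpolation=cv2.INTER_CUBIC);w=cv2.resize(w,(400,300))
c=np.zeros((360,800,3),np.uint8);c[:360,:396]=a;c[:300,400:]=w;cv2.imwrite("pics/g.png",c)
E
```

```text
time_s: 9.3
eef_pos: [0.3642, -0.2852, 0.1855]
tool_rot: [[0.966, -0.259, 0.0], [-0.259, -0.966, -0.0], [0.0, 0.0, -1.0]]
wrist_force: [0.3, 0.6, 0.7]
width: 0.47
grip_force: 0.0
time_s: 10.2
eef_pos: [0.3649, -0.2876, 0.0553]
tool_rot: [[0.966, -0.259, -0.0], [-0.259, -0.966, 0.0], [-0.0, -0.0, -1.0]]
wrist_force: [-0.7, 0.2, 0.4]
width: 0.473
grip_force: 0.0
```

View pics/g.png

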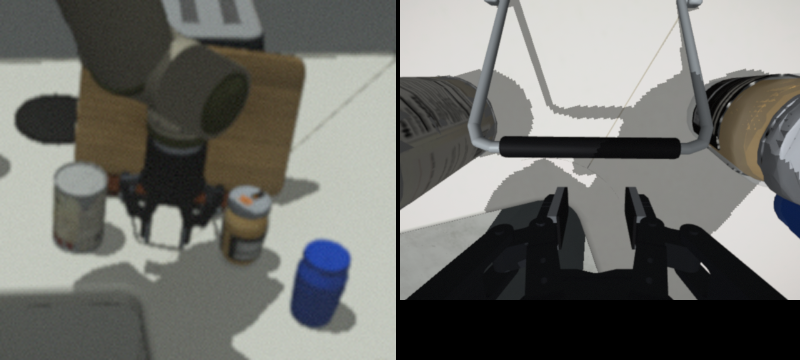

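The keeper's sleeve is centred in front of the fingers (wrist crop ~(590,147)), and the tin and the jar flank it. The knuckles are wide, so I shut the fingers before pushing.

```bash
python3 -m inch '[{"dx":0,"dy":0,"dz":-0.003,"spin":0,"fingers":0},{"dx":0,"dy":0,"dz":-0.003,"spin":0,"fingers":0},{"dx":0,"dy":0,"dz":0,"spin":0,"fingers":0},{"dx":0,"dy":0,"dz":0,"spin":0,"fingers":0},{"dx":0,"dy":0,"dz":0,"spin":0,"fingers":0},{"dx":0.01,"dy":0,"dz":0,"spin":0,"fingers":0},{"dx":0.01,"dy":0,"dz":0,"spin":0,"fingers":0},{"dx":0.008,"dy":0,"dz":0,"spin":0,"fingers":0},{"dx":0.008,"dy":0,"dz":-0.004,"spin":0,"fingers":0}]'
python3 -m inch '[{"dx":0.008,"dy":0,"dz":-0.006,"spin":0,"fingers":0},{"dx":0.008,"dy":0,"dz":-0.006,"spin":0,"fingers":0},{"dx":0.008,"dy":0,"dz":-0.005,"spin":0,"fingers":0},{"dx":0.008,"dy":0,"dz":-0.004,"spin":0,"fingers":0},{"dx":0.008,"dy":0,"dz":-0.003,"spin":0,"fingers":0},{"dx":0.008,"dy":0,"dz":-0.003,"spin":0,"fingers":0}]'
python3 -m inch '[{"dx":0.008,"dy":0,"dz":-0.003,"spin":0,"fingers":0},{"dx":0.008,"dy":0,"dz":-0.003,"spin":0,"fingers":0},{"dx":0.008,"dy":0,"dz":-0.003,"spin":0,"fingers":0},{"dx":0.008,"dy":0,"dz":-0.003,"spin":0,"fingers":0},{"dx":0.008,"dy":0,"dz":-0.001,"spin":0,"fingers":0},{"dx":0,"dy":0,"dz":0,"spin":0,"fingers":0}]'
python3 - <<'E'
from h import *
a=imaging.snapshot("scene")["image"][140:340,300:520];w=imaging.snapshot("wrist")["image"]
a=cv2.resize(a,None,fx=1.8,fy=1.8,interpolation=cv2.INTER_CUBIC);w=cv2.resize(w,(400,300))
c=np.zeros((360,800,3),np.uint8);c[:360,:396]=a;c[:300,400:]=w;cv2.imwrite("pics/h.png",c)
E
```

```text
time_s: 11.2
eef_pos: [0.3998, -0.2967, 0.065]
tool_rot: [[0.966, -0.259, -0.001], [-0.259, -0.966, 0.001], [-0.001, -0.0, -1.0]]
wrist_force: [-2.0, -0.5, -0.3]
width: -0.002
grip_force: 0.8
time_s: 11.8
eef_pos: [0.4463, -0.3093, 0.0926]
tool_rot: [[0.966, -0.259, -0.0], [-0.259, -0.966, 0.0], [-0.0, -0.0, -1.0]]
wrist_force: [-0.1, 0.4, 0.3]
width: -0.002
grip_force: 0.4
time_s: 12.4
eef_pos: [0.4852, -0.3198, 0.1054]
tool_rot: [[0.966, -0.259, 0.001], [-0.259, -0.966, -0.0], [0.001, 0.0, -1.0]]
wrist_force: [0.2, 0.3, -0.2]
width: 0.005
grip_force: 0.0
```

View pics/h.png

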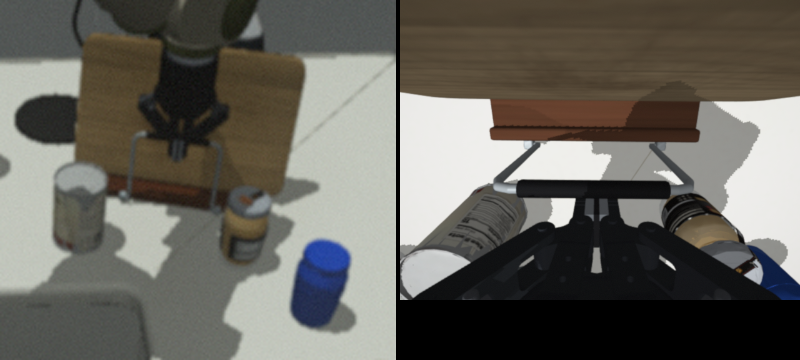

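The keeper stands nearly upright with the fingers in front of the sleeve. The board still leans, and the tin and the jar still stand. I continue slowly.

```bash
python3 -m inch '[{"dx":0.007,"dy":0,"dz":0,"spin":0,"fingers":0},{"dx":0.007,"dy":0,"dz":0,"spin":0,"fingers":0},{"dx":0.006,"dy":0,"dz":0,"spin":0,"fingers":0},{"dx":0.006,"dy":0,"dz":0,"spin":0,"fingers":0},{"dx":0.005,"dy":0,"dz":0,"spin":0,"fingers":0}]'
python3 -m inch '[{"dx":0.004,"dy":0,"dz":0,"spin":0,"fingers":0},{"dx":0.003,"dy":0,"dz":0,"spin":0,"fingers":0},{"dx":0.003,"dy":0,"dz":0,"spin":0,"fingers":0},{"dx":0,"dy":0,"dz":0,"spin":0,"fingers":0}]'
```

```text
time_s: 13.0
eef_pos: [0.5147, -0.3278, 0.1052]
tool_rot: [[0.966, -0.259, -0.0], [-0.259, -0.966, -0.0], [-0.0, 0.0, -1.0]]
wrist_force: [-0.8, -0.6, -0.7]
width: 0.002
grip_force: 0.2
time_s: 13.4
eef_pos: [0.5242, -0.3302, 0.1053]
tool_rot: [[0.966, -0.259, 0.0], [-0.259, -0.966, -0.0], [0.0, 0.0, -1.0]]
wrist_force: [0.9, -0.2, 0.0]
width: -0.003
grip_force: 0.0
```

```bash
python3 -m inch '[{"dx":0.003,"dy":0,"dz":0,"spin":0,"fingers":0},{"dx":0.003,"dy":0,"dz":0,"spin":0,"fingers":0},{"dx":0,"dy":0,"dz":0,"spin":0,"fingers":0}]'
python3 -m inch '[{"dx":0.002,"dy":0,"dz":0,"spin":0,"fingers":0},{"dx":0.002,"dy":0,"dz":0,"spin":0,"fingers":0},{"dx":0,"dy":0,"dz":0,"spin":0,"fingers":0}]'
python3 - <<'E'
from h import *
a=imaging.snapshot("scene")["image"][140:340,300:520];w=imaging.snapshot("wrist")["image"]
a=cv2.resize(a,None,fx=1.8,fy=1.8,interpolation=cv2.INTER_CUBIC);w=cv2.resize(w,(400,300))
c=np.zeros((360,800,3),np.uint8);c[:360,:396]=a;c[:300,400:]=w;cv2.imwrite("pics/i.png",c)
E
```

```text
time_s: 13.7
eef_pos: [0.53, -0.3318, 0.1053]
tool_rot: [[0.966, -0.259, 0.0], [-0.259, -0.966, -0.0], [0.0, 0.0, -1.0]]
wrist_force: [0.5, 0.3, 0.5]
width: -0.003
grip_force: 0.0
time_s: 14.0
eef_pos: [0.5337, -0.3328, 0.1053]
tool_rot: [[0.966, -0.259, 0.0], [-0.259, -0.966, -0.0], [0.0, 0.0, -1.0]]
wrist_force: [-0.8, 0.1, -0.1]
width: -0.001
grip_force: 0.0
```

View pics/i.png

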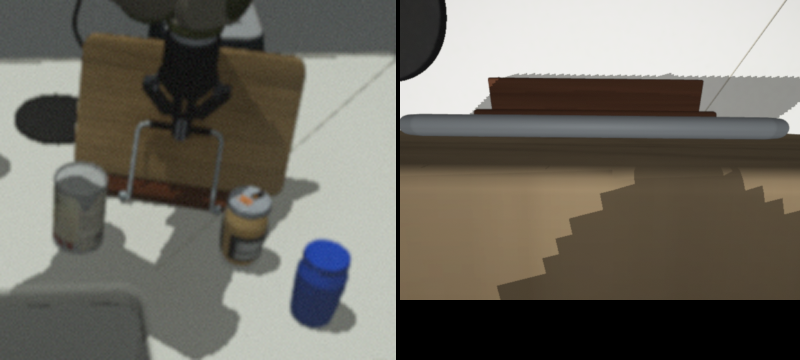

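```bash
python3 -m inch '[{"dx":0.002,"dy":0,"dz":0,"spin":0,"fingers":0},{"dx":0.001,"dy":0,"dz":0,"spin":0,"fingers":0},{"dx":0,"dy":0,"dz":0,"spin":0,"fingers":0}]'
python3 -m inch '[{"dx":0.002,"dy":0,"dz":0,"spin":0,"fingers":0},{"dx":0.001,"dy":0,"dz":0,"spin":0,"fingers":0},{"dx":0,"dy":0,"dz":0,"spin":0,"fingers":0}]'
```

```text
time_s: 14.4
eef_pos: [0.5366, -0.3336, 0.1053]
tool_rot: [[0.966, -0.259, 0.0], [-0.259, -0.966, -0.0], [0.0, 0.0, -1.0]]
wrist_force: [0.2, -0.3, 0.2]
width: -0.0
grip_force: 0.0
time_s: 14.7
eef_pos: [0.5379, -0.3339, 0.1051]
tool_rot: [[0.966, -0.259, -0.004], [-0.259, -0.966, 0.002], [-0.004, -0.001, -1.0]]
wrist_force: [-7.7, 0.9, 2.0]
width: 0.001
grip_force: 4.0
```

```bash
python3 -m inch '[{"dx":0.001,"dy":0,"dz":0,"spin":0,"fingers":0},{"dx":0,"dy":0,"dz":0,"spin":0,"fingers":0},{"dx":-0.005,"dy":0,"dz":0,"spin":0,"fingers":0},{"dx":-0.015,"dy":0,"dz":0,"spin":0,"fingers":0},{"dx":-0.03,"dy":0,"dz":0,"spin":0,"fingers":0},{"dx":-0.04,"dy":0,"dz":0,"spin":0,"fingers":0},{"dx":-0.04,"dy":0,"dz":-0.02,"spin":0,"fingers":0},{"dx":-0.03,"dy":0,"dz":-0.04,"spin":0,"fingers":0},{"dx":-0.03,"dy":0,"dz":-0.04,"spin":0,"fingers":0},{"dx":0,"dy":0,"dz":0,"spin":0,"fingers":0}]'
python3 - <<'E'
from h import *
S=imaging.snapshot("scene");s=S["image"][140:340,300:520];w=imaging.snapshot("wrist")["image"]
X=np.array([.966,-.259,0]);O=np.array([.532,-.33,0])
for th in(1.57,1.98,2.1,2.2):print(th,proj(S,O+X*(-.04-.115*np.cos(th))+np.array([0,0,.012+.115*np.sin(th)])))
print([(x["location"],x["p"]) for x in finder.spot_in("keeper_bar",S)])
a=cv2.resize(s,None,fx=1.8,fy=1.8,interpolation=cv2.INTER_CUBIC);w=cv2.resize(w,(400,300))
c=np.zeros((360,800,3),np.uint8);c[:360,:396]=a;c[:300,400:]=w;cv2.imwrite("pics/j.png",c)
E
```

```text
time_s: 15.7
eef_pos: [0.3559, -0.2859, 0.2102]
tool_rot: [[0.965, -0.26, 0.006], [-0.26, -0.965, -0.008], [0.007, 0.006, -1.0]]
wrist_force: [0.9, 0.3, -0.3]
width: 0.001
grip_force: 0.0
1.57 [398.66247801 219.42459796]
1.98 [399.90699112 212.16364663]
2.1 [400.07694703 211.42236366]
2.2 [400.1502496  211.28173564]
[([372.3, 225.8], 0.62)]
```

View pics/j.png

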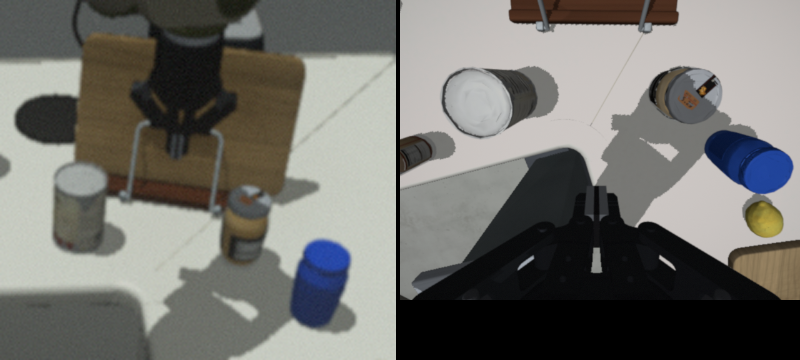

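The keeper leans against the board, and the tin and the jar stand upright where they were. The finger-side force rose to 7.7 N at a keeper angle of about 2.1 rad, so the bar met the board. The gripper is clear of everything, so I hand in.

```bash
python3 -c "
from h import *
print(ticket.close_job())"
```

```text
the job is handed in; nothing more can be done
None
```

I handed the job in at about 16 s: the board stands in the groove against the wire back, the keeper rests on its front at an estimated 2.1 rad, and the tin, the jar and the robot are clear. No verdict was returned.

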